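# Fetch the tea strainer from the back of the crowded hook

## Task

The square tea strainer hangs at the back of a hook stand, trapped behind the round measuring cup. First take the round cup off and hang it by its handle on the spare, empty hook stand, and let go of it; then take the square strainer off its hook and stand it upright on the wooden tray. Keep both upright and do not drop them; the other things on the counter are not needed.

Things in the scene. Friction and masses are not known exactly. Their poses are not given: they have to be found in the camera images.
- measure: Front item: round steel cup, 54 mm across, 50 high. Origin: centre of its underside, z up. Arch handle over it in its y-z plane: two upright legs 6 (y) by 12 (x), outer faces 52 apart, from the rim (z 50) to a flat cross bar, z 98 to 104; opening 40 wide, 48 high. Hangs by the bar; the prong runs under it along the cup's x and ends 56 from its centre towards -x.
- strainer: Rear item, 70 mm behind the cup (+x) on the same prong: square steel tea strainer, 52 x 52, 50 high, dark slots in its sides, arch handle just like the cup's (same sizes). Origin: centre of its underside, z up. The prong runs along its x and ends 126 from its centre towards -x. Not the like strainer that stands on the counter. Both items weigh 80 to 170 g.
- spare_stand: Empty fixed hook stand, same as the full one. Origin: counter level, centre of its oak foot (200 x 90 x 12 mm), z up. Steel post at x 70 to 86, 22 wide, 150 high; from it a level prong 12 wide, 8 thick, top at z 150, runs at y 0 to its free end at x -91 (robot side), where the last 6 turn up as a lip to z 158. A hung item's underside is at z 52.
- tray: Square oak tray fixed to the counter, 180 x 180 mm; floor 8 thick (top at z 8), rim 8 thick and 22 high, inside 164 x 164. Origin: centre of its underside, on the counter; z up, x and y along its sides.
Things that resemble listed ones, but are neither listed nor needed, are in the scene too. What is shaped like the measure but orange or red is not meant.

How it is judged:
By the outcome, as a careful person would: the job done as asked, in the order asked, and still so for the second after the job is handed in, with the robot touching nothing.
It also fails if it takes over 64 s, if anything falls off the work surface, if the arm or the gripper's body presses on something with over 40 N, if the wrist force passes 120 N, or if a joint passes its speed limit or range.

## Robot

A 6-joint arm with a two-finger parallel gripper is mounted at the origin on the work surface. World frame = base frame: x ahead of the robot, y to its left, z up, the work surface at z = 0. Lengths are in m, angles in rad, forces in N, time in s.
With the tool pointing down it reaches from about 0.325 to 0.9 m from the base axis. Payload 6.1 kg.
Tool frame: the origin (TCP) lies at the very end of the fingers, on their centre line; the grasp point (between the pads) lies grip_point_offset behind it (grip_point_offset is the distance from the TCP to the grasp point, in m); x points along the fingers, y is the direction in which the jaws open and shut, and the axes are right-handed (so a half turn about x gives the same grasp; the last joint's range is limited). The gripper opens to 85 mm and grips with 20 to 120 N. Pads are 22 mm wide; open, the fingers measure 114 mm over their backs; the gripper's body (76 mm by 85 mm) begins 54 mm behind the grasp point. The pads swing forward as they close: fully open they stand 13 mm farther back than shut.
Start: joints at [-0.126, 0.22, 1.526, -0, 1.395, -0.126], TCP at [0.625, -0, 0.231] pointing down, gripper open.
Joint ranges: [-2.98, 2.98], [-0.91, 2.08], [0.09, 2.57], [-1.24, 4.39], [0.2, 2.65], [-2.68, 2.68]. Speed limits (rad/s): [2.57, 2.57, 3.01, 3.14, 3.14, 3.14].

## Interface

Orientations are given as a 3x3 rotation matrix whose columns are the frame's x, y, z axes.
In Python, from cell import observe, get_image, hand_in, masks_of, mark_of, grip_point_offset gives the robot as it stands. The module is installed in compiled form; this text tells all that it offers.
- The arm moves only by the tool carry_out, never from a script. Its argument "increments" is text: rows parted by semicolons, each of 5 numbers parted by spaces: the shift along the world's x, y, z in mm, then the turn about the world's z in rad, then the finger opening in mm, from 0 to 85.4. A call has 1 to 10 rows; each row is the pose to reach, as a shift and turn from the pose commanded when the call began; what a row does not reach only later rows make up. A row lasts 1/8 s, in which the tool goes at most 62.5 mm and 10.7 degrees, less where a joint would pass 70% of its speed; a pose out of reach is approached as far as the arm can. A call with a gripper value outside its range is refused whole. The fingers move at their own pace and stop on an object; "newtons" is the grip in N (left out, the last holds). Time passes only in rows, so rows that repeat a pose let the fingers close. It gives the time, the measured TCP pose, the force and the opening at its end, in the units of the state.
- observe(): the state, without advancing time (a new reading comes with each control period).
- get_image(name): name is "scene" or "side" or "wrist"; returns a dict with "color" (420x560x3 uint8, red, green, blue), "camera_matrix" (3x3 intrinsics, pixels), "R" (3x3) and "t" (3): a world point X has camera coordinates R X + t. Camera axes: x right, y down, z forward; pixel columns grow to the right and rows downward; lengths in m; the calibration is good to about 2 mm. A picture is of the moment at which its call begins. There is no depth.
- hand_in(): hands the job in, once; it reports no verdict.
Trained networks look in the newest picture that a camera, given by its name, has taken for a name from the list of things; names that differ only in an ending like _2 or _b are one class to them, and where a whole thing is asked for, a point or a joint stands for the part that bears it (a point fixed in the world has none). Each returns a list of dicts, best first, with "confidence" (0 to 1); they miss things now and then, are a little off and sometimes report something else, mostly with a low value. They report only what shows in the picture. A call takes as long as a camera call. They do not tell look-alikes from the thing itself.
- masks_of(query, camera): "pixels" (420x560 bool, what is visible of it) and "pixel" ([column, row] in pixels, amid what is visible of it).
- mark_of(query, camera): "pixel" ([column, row] in pixels: a listed point, or the origin of a listed thing).
The state is a dict: "t": time; "joints": joint angles; "dq": joint speeds; "joint_efforts": joint torques, N m; "ee_pos": TCP position; "tool_rot": TCP orientation; "wrist_force": force on the tool from outside, world axes, zero at the start; "torque": the same for the moment, N m; "finger_gap": finger opening in m.
Only numpy, scipy, OpenCV 4.12 (cv2) and the standard library are available. Lean on these libraries where they do the work, as an engineer would, in place of code of your own. Each camera call takes 0.05 s, during which the arm holds its last target.

## Working session

There is one attempt and no reset: what is moved stays moved. The work goes in short steps, Python scripts to look and compute and a tool call to move; the robot and the scene stay as the last step left them, time stands still between calls to the robot, and variables do not carry over. Pictures are saved under pics/ and viewed, and the job is handed in when it is done.

Besides the shell and the picture viewer there is one more tool, called after ">>>" as name(argument=value, ...) on one line, values as JSON. carry_out: Moves the arm, as the interface text tells. Its arguments: {"type":"object","properties":{"increments":{"type":"string"},"newtons":{"type":"number"}},"required":["increments"]}

```bash
mkdir -p pics; cat > h.py <<'E'
import numpy as np,cv2
from cell import *
def snap(n,f,crop=None,s=1):
    d=get_image(n); im=d["color"][:,:,::-1].copy()
    if crop: x0,y0,x1,y1=crop; im=im[y0:y1,x0:x1]
    if s!=1: im=cv2.resize(im,None,fx=s,fy=s,interpolation=cv2.INTER_CUBIC)
    cv2.imwrite("pics/"+f,im); return d
def P(d): return np.array(d["camera_matrix"])@np.c_[d["R"],d["t"]]
def tri(da,pa,db,pb):
    X=cv2.triangulatePoints(P(da),P(db),np.array(pa,float),np.array(pb,float)).ravel(); return X[:3]/X[3]
def proj(d,X):
    v=P(d)@np.r_[X,1]; return v[:2]/v[2]
def onz(d,p,z):
    R=np.array(d["R"]);t=np.array(d["t"]);r=R.T@np.linalg.inv(d["camera_matrix"])@np.r_[p,1];c=-R.T@t
    return c+r*(z-c[2])/r[2]
E
python3 - <<'E'
from h import *
o=observe();print(o["t"],o["ee_pos"],o["tool_rot"],grip_point_offset)
for n in ["scene","side","wrist"]:
    d=snap(n,n+"0.png");print(n,np.round(-np.array(d["R"]).T@d["t"],3),np.array(d["R"]).round(2).tolist(), d["camera_matrix"][0][0])
    for q in ["measure","strainer","spare_stand","tray"]:
        print(q,[(round(float(m["confidence"]),2),np.round(m["pixel"]).tolist()) for m in mark_of(q,n)],[(round(float(m["confidence"]),2),np.round(m["pixel"]).tolist()) for m in masks_of(q,n)])
print(observe()["t"])
E
```

```text
0.0 [6.24407478e-01 6.60749533e-05 2.30193625e-01] [[-1.92755132e-03  9.99998141e-01 -5.49791411e-05]
 [ 2.54186544e-04 -5.44892830e-05 -9.99999966e-01]
 [-9.99998110e-01 -1.92756523e-03 -2.54081040e-04]] 0.0187
scene [ 1.024 -0.62   0.709] [[0.83, 0.56, 0.0], [0.37, -0.54, -0.76], [-0.42, 0.63, -0.65]] 535.5155825595965
measure [(0.73, [255.0, 204.0]), (0.66, [184.0, 187.0]), (0.58, [165.0, 229.0]), (0.58, [346.0, 300.0])] [(0.96, [253.0, 187.0]), (0.77, [351.0, 281.0]), (0.71, [159.0, 213.0])]
strainer [] [(0.9, [288.0, 201.0])]
spare_stand [(0.87, [316.0, 173.0])] [(0.77, [329.0, 166.0])]
tray [(0.84, [196.0, 304.0])] [(0.71, [192.0, 302.0])]
side [0.135 0.449 0.477] [[-0.72, -0.7, 0.01], [-0.39, 0.39, -0.83], [0.58, -0.6, -0.55]] 446.62546109931816
measure [(0.88, [274.0, 214.0]), (0.85, [380.0, 251.0]), (0.79, [218.0, 178.0]), (0.62, [360.0, 308.0])] [(0.85, [384.0, 229.0]), (0.76, [208.0, 158.0]), (0.67, [364.0, 288.0]), (0.55, [273.0, 196.0]), (0.32, [160.0, 291.0])]
strainer [(0.58, [242.0, 202.0])] [(0.69, [237.0, 187.0])]
spare_stand [(0.97, [164.0, 303.0])] [(0.57, [161.0, 291.0])]
tray [(0.77, [339.0, 187.0])] [(0.65, [337.0, 186.0])]
wrist [0.625 0.072 0.373] [[1.0, -0.0, -0.0], [-0.0, -0.96, 0.28], [-0.0, -0.28, -0.96]] 303.6024219194912
measure [(0.89, [220.0, 184.0]), (0.85, [127.0, 258.0]), (0.75, [413.0, 230.0]), (0.6, [68.0, 158.0])] [(0.94, [46.0, 164.0]), (0.9, [437.0, 244.0]), (0.66, [105.0, 279.0])]
strainer [(0.79, [288.0, 174.0])] [(0.73, [288.0, 176.0]), (0.43, [224.0, 7.0])]
spare_stand [] []
tray [(0.72, [219.0, 187.0]), (0.61, [257.0, 328.0])] [(0.68, [249.0, 317.0]), (0.48, [206.0, 191.0])]
1.35
```

View pics/scene0.png

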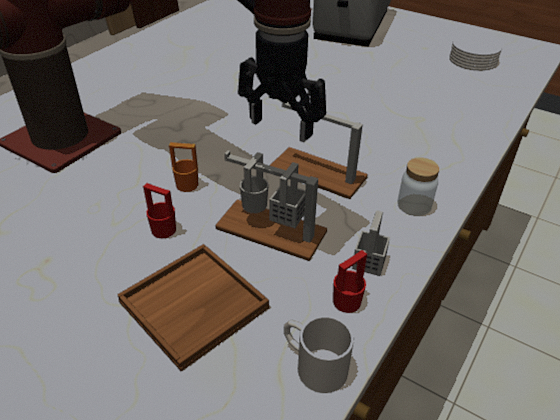

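View pics/side0.png

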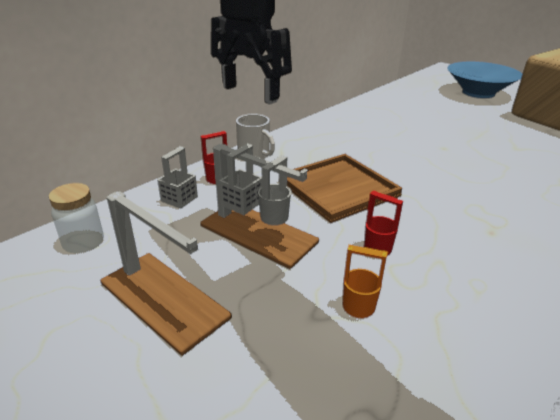

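View pics/wrist0.png

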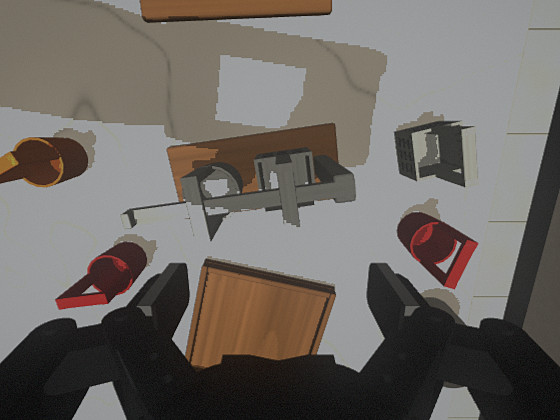

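Scene picture: the steel cup is at (253,187) on the full stand, with the square strainer behind it at (288,201). The spare stand is at (329,166) and the tray at (195,303). A look-alike strainer stands at (373,250), with red or orange cups at (184,170), (161,213) and (350,285). Only the grey cup and the strainer hanging on the prong fit the description. I'll confirm both in crops.

```bash
python3 - <<'E'
from h import *
snap("scene","s1.png",(195,90,385,265),4.2*800/800 if 0 else 3.4)
snap("side","d1.png",(90,130,330,350),2.7)
snap("wrist","w1.png",(100,100,380,270),2.8)
E
```

```text
(no output)
```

View pics/s1.png

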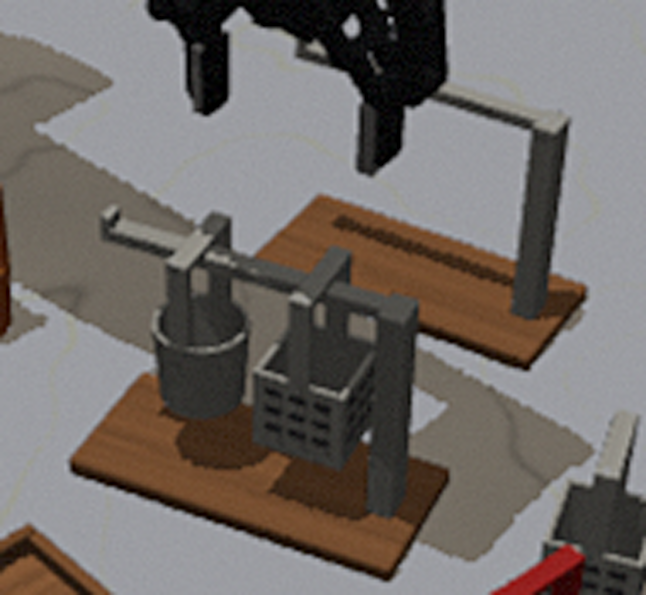

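View pics/d1.png

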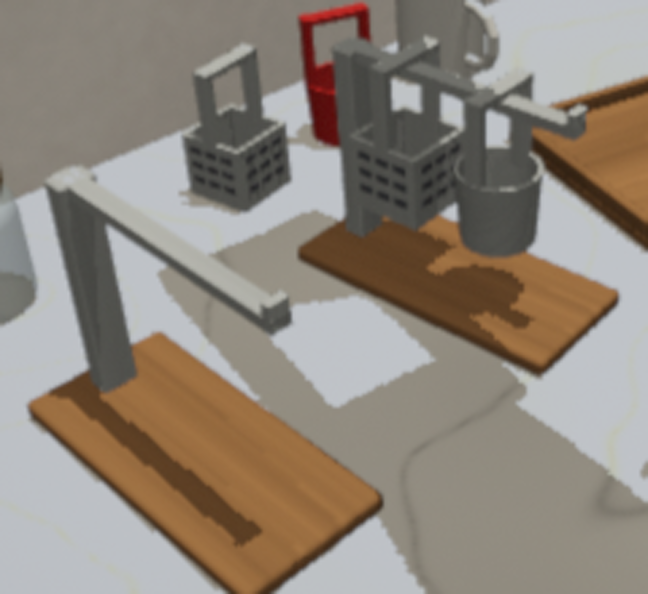

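View pics/w1.png

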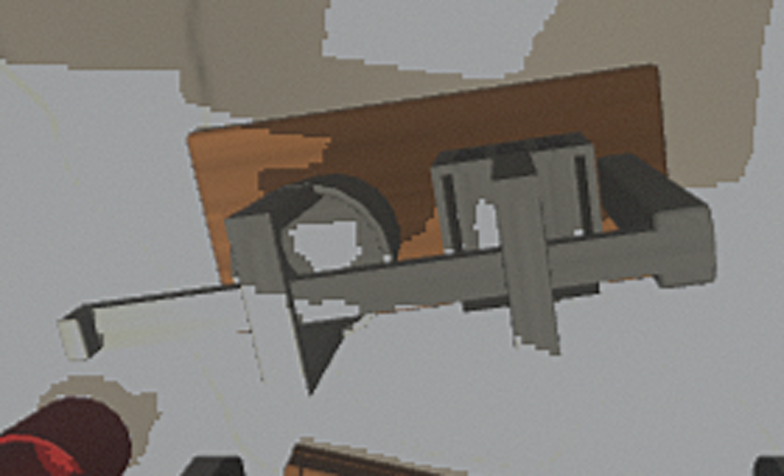

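The crops confirm it: on the full stand a plain round steel cup hangs in front, with the slotted square strainer behind it by the post. Next I'll fit the poses.

```bash
cat > fit.py <<'E'
from h import *
from scipy.optimize import least_squares
D={n:get_image(n) for n in ["scene","side","wrist"]}
def S(x,y): return ("scene",(195+(x+.5)/3.4-.5,90+(y+.5)/3.4-.5))
def L(x,y): return ("side",(90+(x+.5)/2.7-.5,130+(y+.5)/2.7-.5))
def W(x,y): return ("wrist",(100+(x+.5)/2.8-.5,100+(y+.5)/2.8-.5))
def fit(obs,x0,name):
    def res(p):
        c,s=np.cos(p[2]),np.sin(p[2]);r=[]
        for (n,px),m in obs:
            m=np.array(m)/1e3;X=[p[0]+c*m[0]-s*m[1],p[1]+s*m[0]+c*m[1],p[3]+m[2]]
            r+=list(proj(D[n],X)-px)
        return np.array(r)
    q=least_squares(res,x0,loss="soft_l1",f_scale=1.0)
    print(name,q.x.round(4));print(res(q.x).reshape(-1,2).round(1).tolist());return q.x
full=fit([(S(73,463),(-100,-45,12)),(S(390,570),(100,-45,12)),(S(448,478),(100,45,12)),(S(150,375),(-100,45,12)),(S(110,212),(-88,0,158)),(S(400,303),(78,0,150)),
(L(300,250),(100,45,12)),(L(541,363),(-100,45,12)),(L(618,295),(-100,-45,12)),(L(577,113),(-88,0,158)),(L(355,48),(78,0,150)),
(W(190,132),(-100,45,12)),(W(657,66),(100,45,12)),(W(75,337),(-88,0,158)),(W(685,240),(78,0,150))],[.63,0.0,.1,0],"full")
sp=fit([(S(320,195),(-100,45,12)),(S(585,290),(100,45,12)),(S(527,362),(100,-45,12)),(S(550,122),(78,0,150)),
(L(30,405),(100,45,12)),(L(160,333),(100,-45,12)),(L(382,498),(-100,-45,12)),(L(245,590),(-100,45,12)),(L(278,305),(-88,0,158)),(L(72,180),(78,0,150))],[.6,0.2,.0,0],"spare")
tr=fit([(("scene",p),m) for p,m in [((120,297),(-90,-90,22)),((204,247),(-90,90,22)),((268,300),(90,90,22)),((182,357),(90,-90,22))]]+
 [(("side",p),m) for p,m in [((283,182),(90,90,22)),((345,157),(90,-90,22)),((400,187),(-90,-90,22)),((333,212),(-90,90,22))]],[.63,-.2,0,0],"tray")
# item bar ends
for nm,a,b in [("cup bar -y end",S(187,258),L(527,77)),("cup bar +y end",S(219,216),L(483,97))]:
    print(nm,tri(D["scene"],a[1],D["side"],b[1]).round(4))
for nm,a,b in [("str bar -y end",S(301,297),L(433,42)),("str bar +y end",S(341,252),L(382,66))]:
    print(nm,tri(D["scene"],a[1],D["side"],b[1]).round(4))
E
python3 fit.py
```

```text
full [ 0.5982  0.0134  0.1391 -0.0031]
[[-1.9, 0.1], [0.1, 1.4], [1.2, -1.8], [-2.2, -0.6], [0.2, 1.2], [-0.5, 2.7], [-3.1, -0.0], [-1.3, 1.8], [-0.1, -0.7], [-1.7, 0.3], [-2.4, -0.1], [-2.4, 0.2], [0.6, -0.9], [-0.2, 0.2], [-0.4, 2.6]]
spare [ 0.5789  0.222   0.0321 -0.0031]
[[-0.9, 0.1], [0.3, -0.2], [-0.7, 0.8], [-0.8, 1.0], [-1.8, -0.1], [0.1, -1.0], [1.2, -0.3], [0.1, 4.6], [-1.3, -0.6], [-0.4, 0.1]]
tray [ 0.5912 -0.2092 -0.2171 -0.0088]
[[-2.9, -0.1], [-1.9, -2.0], [1.1, -0.1], [-0.5, 7.7], [-6.5, -4.7], [-2.8, -0.8], [1.2, 3.7], [-1.7, 6.6]]
cup bar -y end [ 0.5641 -0.0101  0.1551]
cup bar +y end [0.5595 0.0278 0.1579]
str bar -y end [ 0.6332 -0.0045  0.1559]
str bar +y end [0.6299 0.0391 0.1563]
```

>>> carry_out(increments="-10 2 0 -0.18 85;-20 4 0 -0.36 85;-40 6 0 -0.54 85;-61 9 0 -0.72 85;-61 9 0 -0.90 85;-61 9 0 -1.08 85;-61 9 0 -1.26 85;-61 9 0 -1.432 85;-61 9 0 -1.432 85")

```text
t: 2.78
ee_pos: [0.564, 0.009, 0.2313]
tool_rot: [[0.0, 0.14, -0.99], [0.0, -0.99, -0.14], [-1.0, 0.0, -0.0]]
wrist_force: [0.7, -1.0, -0.3]
finger_gap: 0.0851
```

```bash
python3 - <<'E'
from h import *
o=observe();print(o["t"],o["ee_pos"],np.array(o["tool_rot"]).round(3).tolist(),o["joints"])
d=snap("wrist","w2.png");snap("scene","s2.png",(100,80,400,370),2)
a=get_image("scene");b=get_image("side")
print("orange",tri(a,(184,170),b,(364,288)),tri(a,(184,187),b,(360,308)))
for nm,X in [("cupbar c",(.5635,.0085,.156)),("cup bar+y",(.5635-.026*.139,.0085+.026,.156)),("cup bar-y",(.5635+.026*.139,.0085-.026,.156)),("lip",(.5982-.088*.99,.0134-.088*.139,.158)),("strbar c",(.6329,.0183,.156))]: print(nm,proj(d,X).round(0))
E
```

```text
2.775 [0.56400929 0.0090151  0.23133815] [[0.0, 0.14, -0.99], [0.0, -0.99, -0.14], [-1.0, 0.0, -0.0]] [-1.23826104e-01  7.54014064e-02  1.68804265e+00  2.07850246e-05
  1.37804063e+00  1.30659290e+00]
orange [0.36475373 0.03146546 0.038411  ] [ 0.36524589  0.02721646 -0.00421802]
cupbar c [278. 223.]
cup bar+y [244. 223.]
cup bar-y [313. 223.]
lip [278. 287.]
strbar c [278. 127.]
```

View pics/w2.png

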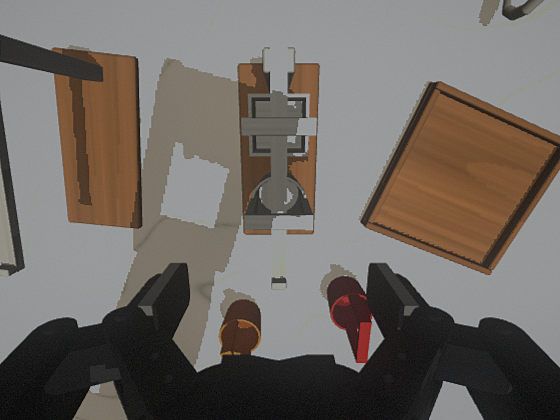

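View pics/s2.png

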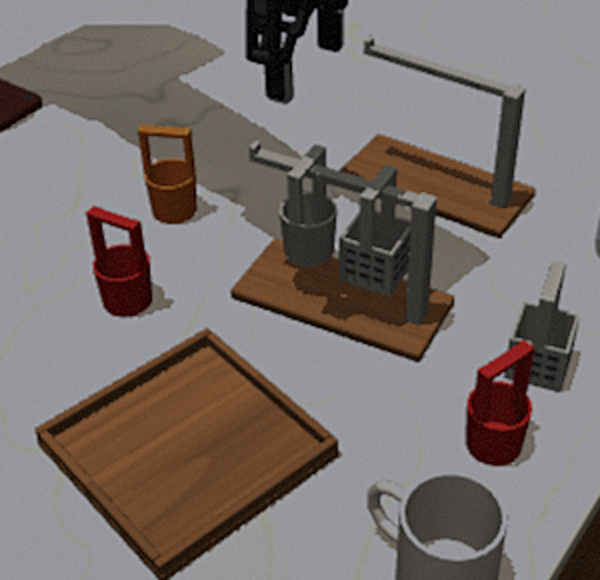

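The wrist view shows the cup's bar at (278,222), centred and level between the fingers. The lip is at (278,284), the strainer bar at (278,127), and the tray is on the right. All match the predictions, so I'll descend and grip the two legs from outside.

>>> carry_out(increments="0 0 -25 0 80;0 0 -55 0 80;0 0 -85 0 80;0 0 -105 0 80;0 0 -115 0 80;0 0 -115 0 60;0 0 -115 0 45;0 0 -115 0 40;0 0 -115 0 40;0 0 -115 0 40", newtons=40)

```text
t: 4.22
ee_pos: [0.5647, 0.0089, 0.1173]
tool_rot: [[0.002, 0.138, -0.99], [-0.0, -0.99, -0.138], [-1.0, 0.0, -0.002]]
wrist_force: [0.0, -0.1, 4.7]
finger_gap: 0.0515
```

```bash
python3 - <<'E'
from h import *
o=observe();print(o["t"],o["ee_pos"],o["finger_gap"],o["wrist_force"])
a=snap("scene","s3.png",(180,100,360,260),4);b=snap("side","d3.png",(150,100,350,280),3.3);w=get_image("wrist")
A=[onz(w,p,.022).round(4) for p in [(437,83),(362,225),(490,272)]]
B=[onz(a,p,.022).round(4) for p in [(120,297),(204,247),(268,300),(182,357)]]
C=[onz(b,p,.022).round(4) for p in [(283,182),(345,157),(400,187),(333,212)]]
print(B);print(C)
E
```

```text
4.225 [0.56466503 0.00891382 0.11729238] 0.05151618780671096 [ 0.0185945  -0.11802744  4.74569863]
[array([ 0.4949, -0.2794,  0.022 ]), array([ 0.5352, -0.1107,  0.022 ]), array([ 0.7013, -0.148 ,  0.022 ]), array([ 0.6563, -0.3099,  0.022 ])]
[array([ 0.6652, -0.1252,  0.022 ]), array([ 0.6429, -0.3031,  0.022 ]), array([ 0.4864, -0.2747,  0.022 ]), array([ 0.5263, -0.1104,  0.022 ])]
```

View pics/d3.png

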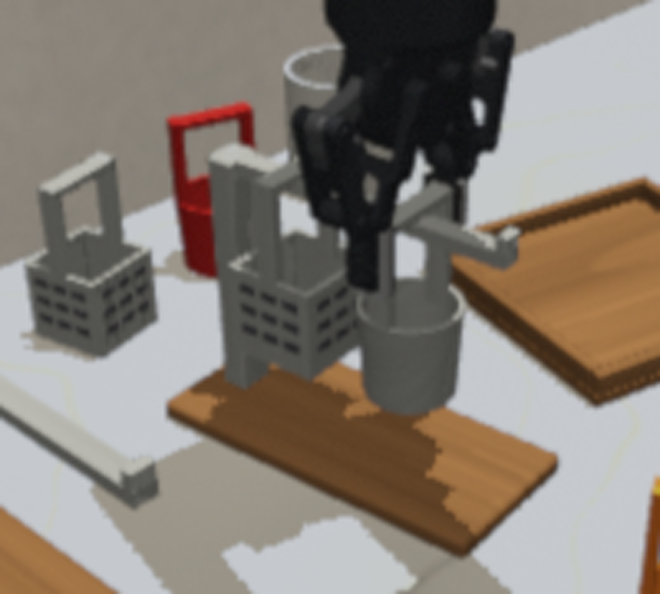

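Both fingers hold the legs (gap 51.5 mm). I'll lift 22 mm, check, then slide out along the prong.

>>> carry_out(increments="0 0 6 0 40;0 0 14 0 40;0 0 22 0 40;0 0 22 0 40;-10 -1 22 0 40;-22 -3 22 0 40")

```text
t: 5.12
ee_pos: [0.5408, 0.006, 0.1377]
tool_rot: [[-0.001, 0.139, -0.99], [0.0, -0.99, -0.139], [-1.0, -0.0, 0.001]]
wrist_force: [0.2, -0.3, -0.4]
finger_gap: 0.0516
```

```bash
python3 - <<'E'
from h import *
b=snap("side","d4.png",(150,100,350,280),3.3)
E
```

```text
(no output)
```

View pics/d4.png

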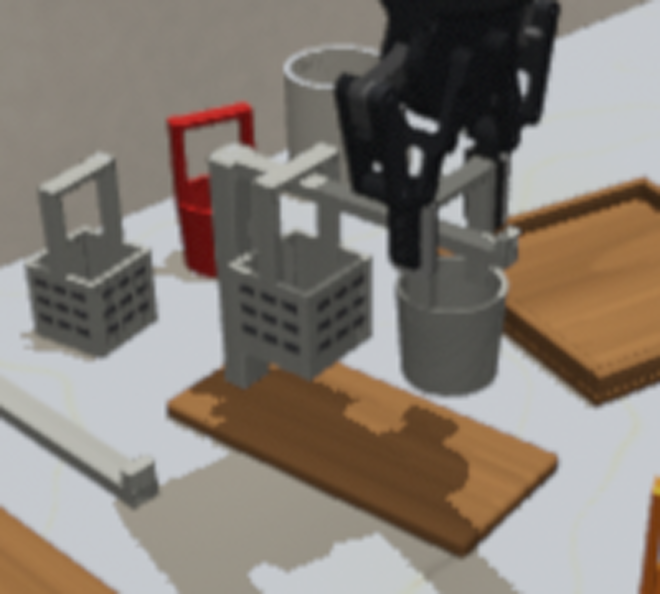

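>>> carry_out(increments="-14 -2 0 0 40;-30 -4 0 0 40;-48 -7 0 0 40;-64 -9 0 0 40;-66 -9 15 0 40;-66 -9 40 0 40;-66 -9 65 0 40;-66 -9 80 0 40;-66 -9 80 0 40")

```text
t: 6.3
ee_pos: [0.4771, -0.0032, 0.22]
tool_rot: [[0.003, 0.138, -0.99], [-0.001, -0.99, -0.138], [-1.0, 0.001, -0.003]]
wrist_force: [0.9, 0.3, -0.6]
finger_gap: 0.0517
```

>>> carry_out(increments="-4 12 0 -0.01 40;-12 37 0 -0.03 40;-21 67 0 -0.06 40;-30 97 0 -0.08 40;-40 130 0 -0.107 40;-48 160 0 -0.107 40;-56 190 0 -0.107 40;-61 213 0 -0.107 40;-61 220 0 -0.107 40;-61 220 0 -0.107 40")

```text
t: 7.55
ee_pos: [0.4144, 0.2171, 0.2175]
tool_rot: [[-0.001, 0.033, -0.999], [-0.001, -0.999, -0.033], [-1.0, 0.001, 0.001]]
wrist_force: [0.3, 0.3, -1.6]
finger_gap: 0.0516
```

```bash
python3 - <<'E'
from h import *
o=observe();print(o["t"],o["ee_pos"],o["joints"])
w=snap("wrist","w5.png");b=snap("side","d5.png");snap("scene","s5.png",(160,0,400,200),3)
for d in (w,b):
  for nm,m in [("lip",(-88,0,158)),("post",(78,0,150)),("c1",(-100,45,12)),("c2",(-100,-45,12)),("c3",(100,45,12)),("c4",(100,-45,12))]:
    m=np.array(m)/1e3;c,s=np.cos(.0321),np.sin(.0321)
    print(nm,proj(d,(.5789+c*m[0]-s*m[1],.222+s*m[0]+c*m[1],m[2])).round(0))
E
```

```text
7.55 [0.41444389 0.21708181 0.21752516] [ 3.13871380e-01 -1.52917118e-01  1.93571492e+00 -2.46074834e-04
  1.36028476e+00  1.85194354e+00]
lip [278. 115.]
post [ 279. -233.]
c1 [237. 129.]
c2 [319. 129.]
c3 [229. -98.]
c4 [328. -98.]
lip [191. 240.]
post [116. 195.]
c1 [180. 351.]
c2 [232. 312.]
c3 [ 99. 278.]
c4 [149. 251.]
```

View pics/w5.png

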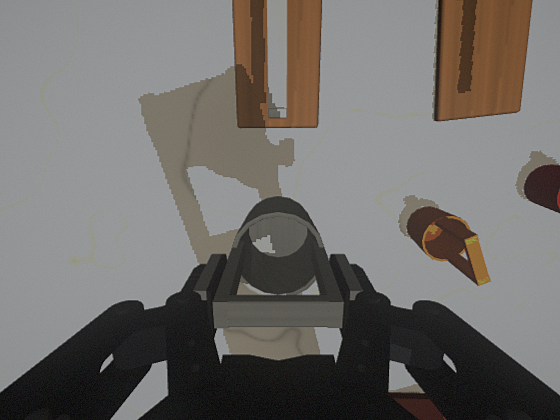

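View pics/d5.png

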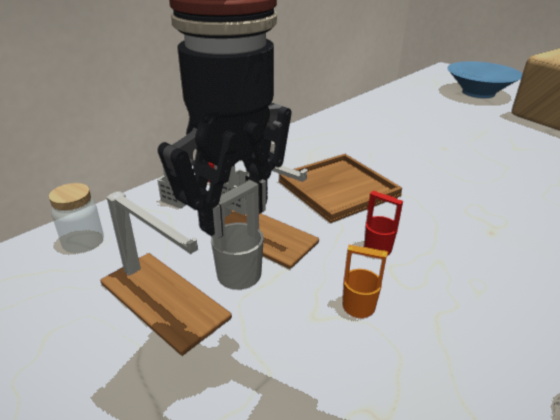

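The spare prong's lip shows at (278,113), in line with the carried cup's bar (214–344, row 313). The predicted foot corners match within 2 px. I'll descend and thread the handle over the prong.

>>> carry_out(increments="0 0 -20 0 40;0 0 -45 0 40;0 0 -68 0 40;0 0 -80 0 40;0 0 -80 0 40;12 0 -80 0 40;30 1 -80 0 40;50 2 -80 0 40;65 2 -80 0 40;65 2 -80 0 40")

```text
t: 8.95
ee_pos: [0.4814, 0.2189, 0.1389]
tool_rot: [[0.001, 0.031, -1.0], [0.0, -1.0, -0.031], [-1.0, -0.0, -0.001]]
wrist_force: [0.8, -0.4, -1.2]
finger_gap: 0.0512
```

```bash
python3 - <<'E'
from h import *
w=snap("wrist","w6.png",(150,50,410,330),2);b=snap("side","d6.png",(90,80,330,350),2.2)
E
```

```text
(no output)
```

View pics/w6.png

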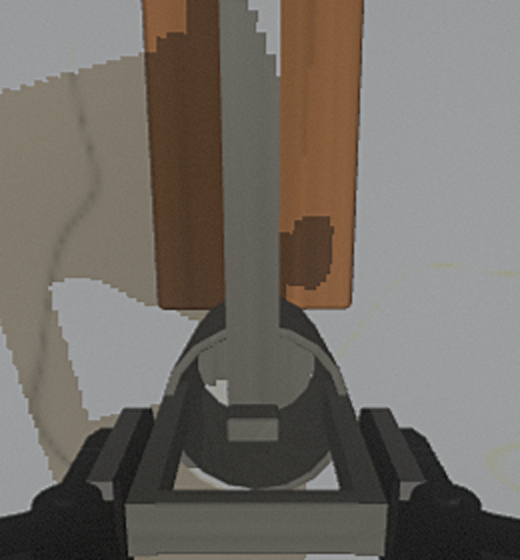

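View pics/d6.png

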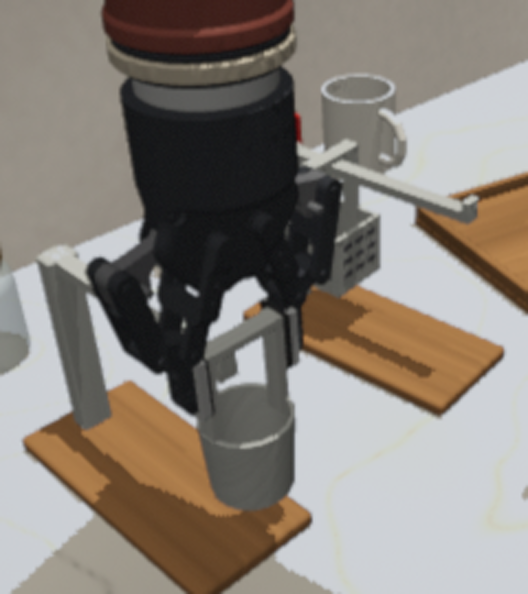

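The lip is centred in the arch, below the bar. I'll continue in and then lower.

>>> carry_out(increments="15 0 0 0 40;35 1 0 0 40;55 2 0 0 40;75 2 0 0 40;78 2 0 0 40;78 2 0 0 40;78 2 -8 0 40;78 2 -14 0 40;78 2 -18 0 40;78 2 -18 0 40")

```text
t: 10.3
ee_pos: [0.5575, 0.2209, 0.1197]
tool_rot: [[-0.001, 0.032, -0.999], [-0.0, -0.999, -0.032], [-1.0, 0.0, 0.001]]
wrist_force: [0.8, -0.2, -0.3]
finger_gap: 0.0514
```

```bash
python3 - <<'E'
from h import *
w=snap("wrist","w7.png",(150,50,410,330),2);b=snap("side","d7.png",(90,80,330,350),2.2)
E
```

```text
(no output)
```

View pics/d7.png

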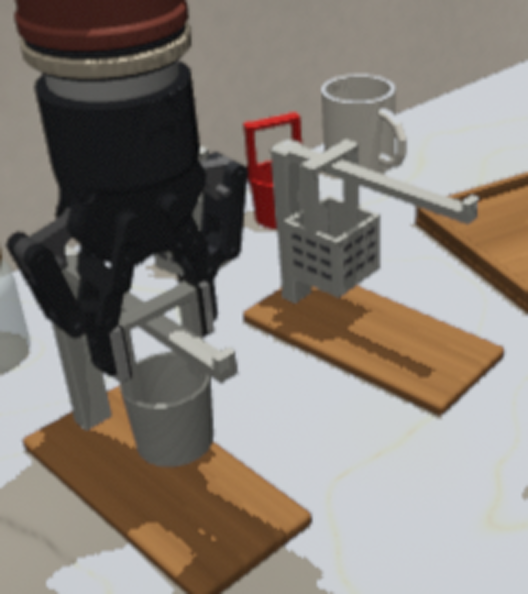

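Close to contact, so I'll lower in 1 mm steps and watch the force.

>>> carry_out(increments="0 0 -1 0 40;0 0 -2 0 40;0 0 -2 0 40")

```text
t: 10.78
ee_pos: [0.558, 0.221, 0.1183]
tool_rot: [[0.0, 0.032, -0.999], [0.0, -0.999, -0.032], [-1.0, -0.0, -0.0]]
wrist_force: [0.9, 0.6, -1.3]
finger_gap: 0.0515
```

>>> carry_out(increments="0 0 -1 0 40;0 0 -2 0 40;0 0 -2 0 40")

```text
t: 11.15
ee_pos: [0.5581, 0.221, 0.1173]
tool_rot: [[0.0, 0.032, -0.999], [0.0, -0.999, -0.032], [-1.0, -0.0, -0.0]]
wrist_force: [-3.1, -1.2, 5.8]
finger_gap: 0.0515
```

The bar now rests on the prong (5.8 N upward). Opening.

>>> carry_out(increments="0 0 1 0 56;0 0 1 0 60;0 0 1 0 70;0 0 1 0 78;0 0 1 0 78")

```text
t: 11.78
ee_pos: [0.5579, 0.221, 0.1172]
tool_rot: [[-0.0, 0.032, -0.999], [-0.0, -0.999, -0.032], [-1.0, 0.0, 0.0]]
wrist_force: [-0.3, 0.6, 0.4]
finger_gap: 0.0778
```

```bash
python3 - <<'E'
from h import *
w=snap("wrist","w8.png",(150,50,410,330),2);b=snap("side","d8.png",(90,80,330,350),2.2)
E
```

```text
(no output)
```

View pics/d8.png

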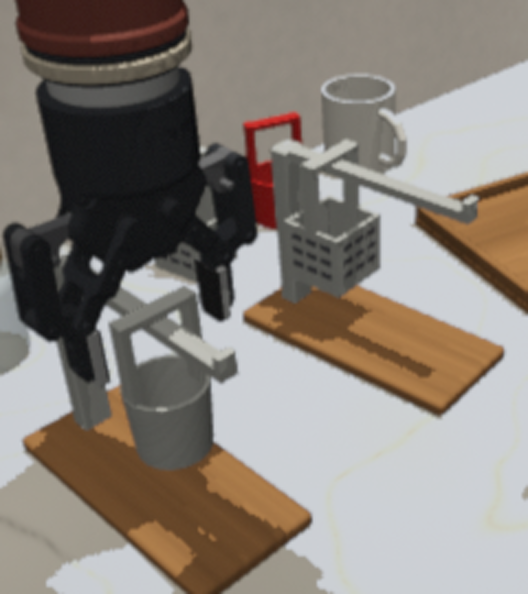

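View pics/w8.png

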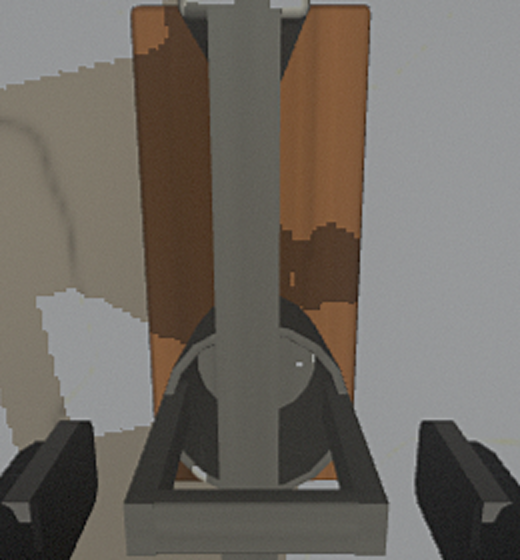

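The cup hangs free on the spare prong with both fingers clear. I'll rise and go over the strainer.

>>> carry_out(increments="0 0 10 0 80;0 0 30 0 80;0 0 60 0 80;0 0 90 0 80;0 0 114 0 80;10 -25 114 0.03 80;20 -60 114 0.06 80;35 -100 114 0.09 80;50 -145 114 0.107 80;68 -185 114 0.107 80")

```text
t: 13.12
ee_pos: [0.6268, 0.0345, 0.2336]
tool_rot: [[0.002, 0.138, -0.99], [-0.0, -0.99, -0.138], [-1.0, 0.001, -0.002]]
wrist_force: [1.0, 0.1, 0.5]
finger_gap: 0.0802
```

>>> carry_out(increments="5 -14 0 0 80;7 -18 0 0 80;7 -18 0 0 80")

```text
t: 13.5
ee_pos: [0.6329, 0.0189, 0.2318]
tool_rot: [[0.0, 0.139, -0.99], [0.0, -0.99, -0.139], [-1.0, -0.0, -0.0]]
wrist_force: [-0.4, 0.0, -0.1]
finger_gap: 0.08
```

```bash
python3 - <<'E'
from h import *
o=observe();print(o["t"],o["ee_pos"])
w=snap("wrist","w9.png");s=snap("scene","s9.png")
for X in [(.6329,.0183,.156),(.6329-.0036,.0183+.026,.156),(.6329+.0036,.0183-.026,.156)]: print(proj(w,X))
from scipy.optimize import minimize
E
```

```text
13.5 [0.63288706 0.01888564 0.2317963 ]
[278.70688778 222.38136308]
[243.88911938 222.32983598]
[313.53522727 222.43290583]
```

View pics/w9.png

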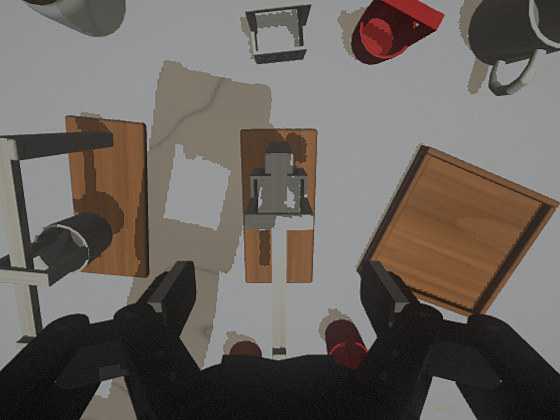

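View pics/s9.png

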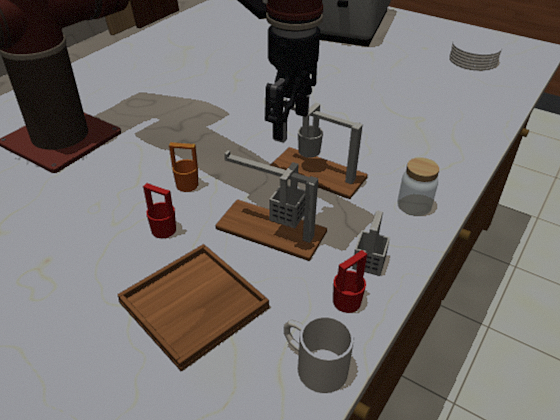

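The strainer's bar is at (279,221), exactly as predicted. I'll descend and grip.

>>> carry_out(increments="0 0 -25 0 80;0 0 -55 0 80;0 0 -85 0 80;0 0 -105 0 80;0 0 -115 0 80;0 0 -115 0 60;0 0 -115 0 45;0 0 -115 0 40;0 0 -115 0 40;0 0 -115 0 40", newtons=40)

```text
t: 14.85
ee_pos: [0.6338, 0.0179, 0.1175]
tool_rot: [[0.002, 0.138, -0.99], [-0.0, -0.99, -0.138], [-1.0, 0.0, -0.002]]
wrist_force: [0.5, 0.3, 5.1]
finger_gap: 0.0516
```

>>> carry_out(increments="0 0 6 0 40;0 0 14 0 40;0 0 22 0 40;0 0 22 0 40;-10 -1 22 0 40;-22 -3 22 0 40")

```text
t: 15.6
ee_pos: [0.6098, 0.015, 0.1377]
tool_rot: [[-0.001, 0.138, -0.99], [0.0, -0.99, -0.138], [-1.0, -0.0, 0.001]]
wrist_force: [-0.5, 0.4, -1.6]
finger_gap: 0.0512
```

```bash
python3 - <<'E'
from h import *
b=snap("side","d10.png",(150,80,410,280),3)
s=snap("scene","s10.png",(110,230,280,370),4.5)
E
```

```text
(no output)
```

View pics/d10.png

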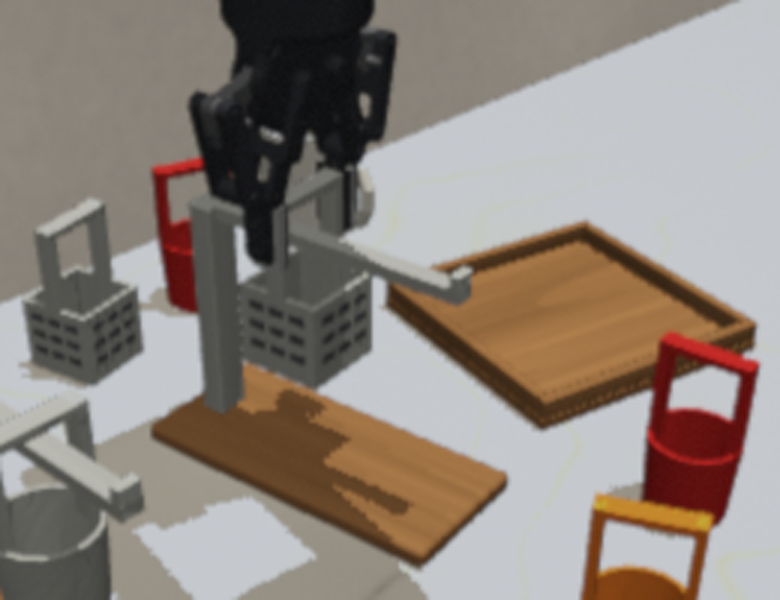

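View pics/s10.png

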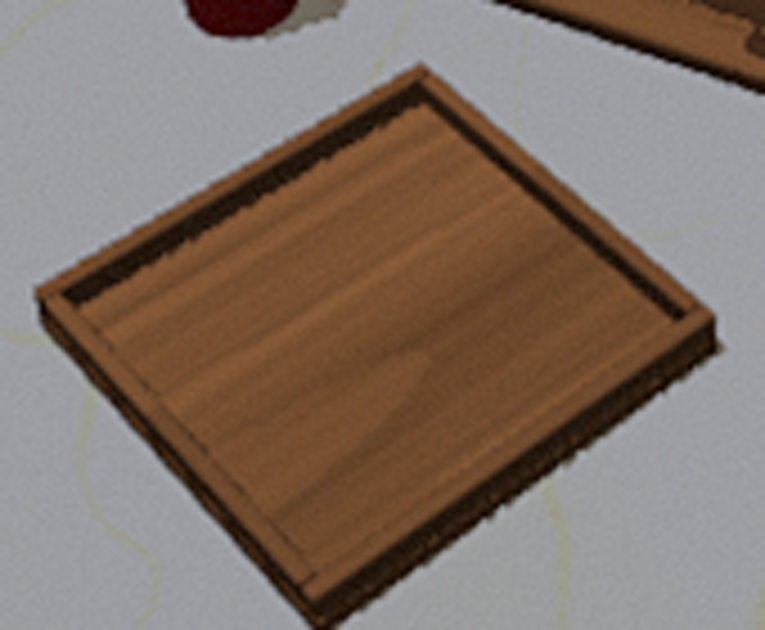

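```bash
cat > f2.py <<'E'
import re
src=open('fit.py').read().split("full=fit")[0]
exec(src)
s=[((110+(x+.5)/4.5-.5,230+(y+.5)/4.5-.5),m) for (x,y),m in [((38,292),(-90,-90,22)),((420,66),(-90,90,22)),((715,315),(90,90,22)),((316,603),(90,-90,22))]]
b=[((150+(x+.5)/3-.5,80+(y+.5)/3-.5),m) for (x,y),m in [((388,290),(90,90,22)),((588,222),(90,-90,22)),((755,325),(-90,-90,22)),((543,405),(-90,90,22))]]
fit([(("scene",p),m) for p,m in s]+[(("side",p),m) for p,m in b],[.6,-.2,-.25,0],"tray")
E
python3 f2.py
```

```text
tray [ 0.5921 -0.211  -0.2347 -0.0034]
[[-1.7, 0.2], [-0.1, -0.6], [0.3, 0.1], [-0.6, 0.1], [-2.0, -2.2], [-2.1, 0.1], [0.4, 0.5], [-0.2, 0.8]]
```

>>> carry_out(increments="-15 -2 0 0 40;-33 -5 0 0 40;-53 -7 0 0 40;-73 -10 0 0 40;-93 -13 0 0 40;-113 -16 0 0 40;-130 -18 0 0 40;-141 -20 0 0 40;-142 -20 0 0 40;-142 -20 0 0 40")

```text
t: 17.1
ee_pos: [0.4696, -0.0051, 0.1386]
tool_rot: [[0.001, 0.138, -0.99], [-0.0, -0.99, -0.138], [-1.0, 0.0, -0.001]]
wrist_force: [0.2, 0.7, -1.7]
finger_gap: 0.0511
```

>>> carry_out(increments="0 0 20 0 40;0 0 45 0 40;0 0 70 0 40;0 0 90 0 40;0 -15 95 -0.04 40;5 -40 95 -0.1 40;20 -70 95 -0.17 40;40 -100 95 -0.25 40;60 -130 95 -0.33 40;80 -160 95 -0.374 40")

```text
t: 18.35
ee_pos: [0.5491, -0.167, 0.232]
tool_rot: [[-0.001, -0.237, -0.972], [0.0, -0.972, 0.237], [-1.0, -0.0, 0.002]]
wrist_force: [-0.5, 0.0, -1.2]
finger_gap: 0.0516
```

>>> carry_out(increments="20 -20 0 0 40;34 -36 0 0 40;42 -46 -10 0 40;42 -46 -30 0 40;42 -46 -55 0 40;42 -46 -80 0 40;42 -46 -105 0 40;42 -46 -125 0 40;42 -46 -140 0 40;42 -46 -140 0 40")

```text
t: 19.6
ee_pos: [0.5899, -0.2103, 0.0916]
tool_rot: [[-0.003, -0.233, -0.972], [0.001, -0.972, 0.233], [-1.0, -0.001, 0.003]]
wrist_force: [0.1, 0.1, -0.5]
finger_gap: 0.0517
```

```bash
python3 - <<'E'
from h import *
o=observe();print(o["t"],o["ee_pos"])
b=snap("side","d11.png",(210,60,440,260),3)
s=snap("scene","s11.png",(100,130,340,370),2.5)
E
```

```text
19.6 [ 0.5899087  -0.21032176  0.09155795]
```

View pics/d11.png

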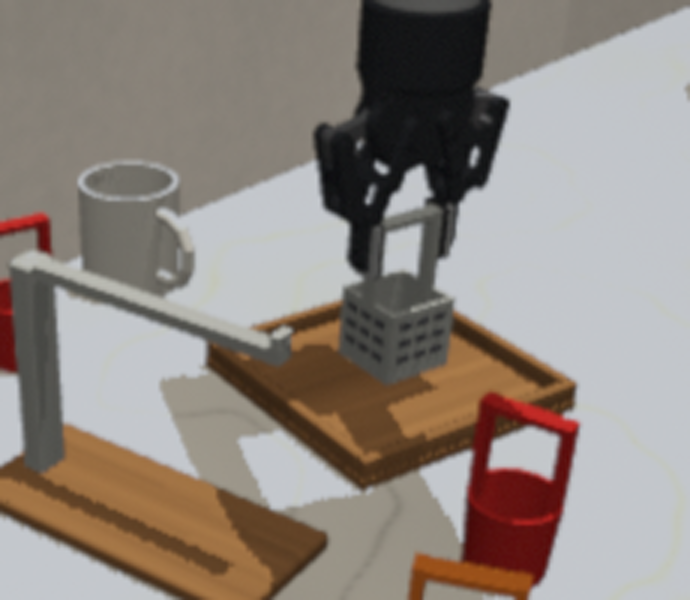

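View pics/s11.png

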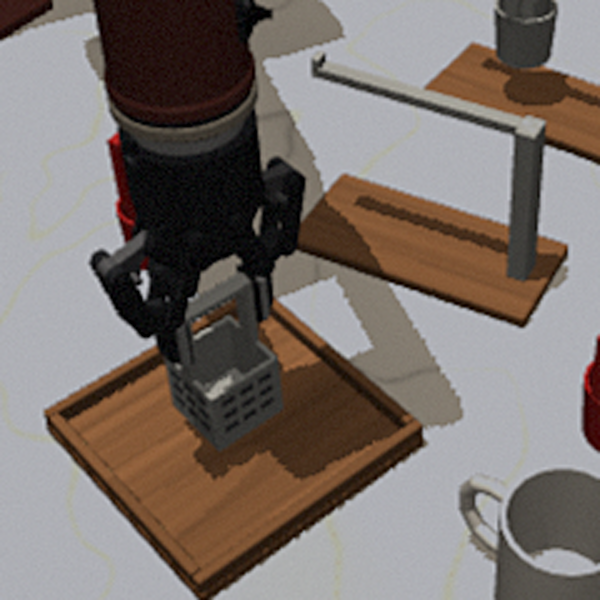

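The strainer is upright, over the tray centre and about 18 mm above the floor. I'll lower until contact.

>>> carry_out(increments="0 0 -6 0 40;0 0 -11 0 40;0 0 -14 0 40;0 0 -15 0 40;0 0 -15 0 40")

```text
t: 20.32
ee_pos: [0.591, -0.211, 0.0783]
tool_rot: [[-0.0, -0.233, -0.972], [0.0, -0.972, 0.233], [-1.0, 0.0, 0.0]]
wrist_force: [0.0, 0.2, -0.8]
finger_gap: 0.0516
```

>>> carry_out(increments="0 0 -1 0 40;0 0 -2 0 40;0 0 -2 0 40")

```text
t: 20.7
ee_pos: [0.5909, -0.211, 0.0762]
tool_rot: [[-0.0, -0.233, -0.972], [0.0, -0.972, 0.233], [-1.0, -0.0, 0.0]]
wrist_force: [-0.6, 0.1, -2.1]
finger_gap: 0.0513
```

>>> carry_out(increments="0 0 -1 0 40;0 0 -2 0 40;0 0 -2 0 40")

```text
t: 21.08
ee_pos: [0.5909, -0.2109, 0.0741]
tool_rot: [[-0.0, -0.233, -0.972], [0.0, -0.972, 0.233], [-1.0, -0.0, 0.0]]
wrist_force: [1.0, 0.4, -0.1]
finger_gap: 0.0519
```

>>> carry_out(increments="0 0 -1 0 40;0 0 -1 0 40;0 0 -1 0 40")

```text
t: 21.45
ee_pos: [0.5911, -0.211, 0.0736]
tool_rot: [[0.0, -0.233, -0.972], [-0.0, -0.972, 0.233], [-1.0, 0.0, -0.0]]
wrist_force: [-0.0, 0.8, 1.4]
finger_gap: 0.0518
```

>>> carry_out(increments="0 0 -1 0 40;0 0 -1 0 40")

```text
t: 21.7
ee_pos: [0.5913, -0.2111, 0.0736]
tool_rot: [[0.0, -0.233, -0.972], [-0.0, -0.972, 0.233], [-1.0, 0.0, -0.001]]
wrist_force: [-3.2, 1.1, 7.5]
finger_gap: 0.0515
```

Firm floor contact (7.5 N). Releasing and rising.

>>> carry_out(increments="0 0 1 0 56;0 0 1 0 60;0 0 1 0 70;0 0 1 0 78;0 0 1 0 80;0 0 10 0 80;0 0 35 0 80;0 0 70 0 80;0 0 110 0 80;0 0 150 0 80")

```text
t: 22.95
ee_pos: [0.591, -0.211, 0.2243]
tool_rot: [[0.001, -0.233, -0.972], [-0.0, -0.972, 0.233], [-1.0, 0.0, -0.001]]
wrist_force: [1.1, 0.0, 0.2]
finger_gap: 0.0804
```

>>> carry_out(increments="0 0 20 0 80;0 0 20 0 80;0 0 20 0 80")

```text
t: 23.32
ee_pos: [0.5901, -0.2106, 0.2402]
tool_rot: [[-0.003, -0.233, -0.972], [0.001, -0.972, 0.233], [-1.0, -0.001, 0.003]]
wrist_force: [-0.0, 0.7, 0.4]
finger_gap: 0.0798
```

```bash
python3 - <<'E'
from h import *
o=observe();print(o["t"],o["ee_pos"])
snap("side","d12.png");snap("scene","s12.png");
E
```

```text
23.325 [ 0.59012285 -0.2105782   0.24021096]
```

View pics/d12.png

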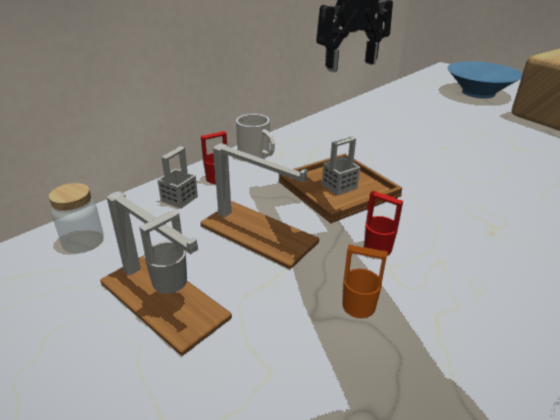

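View pics/s12.png

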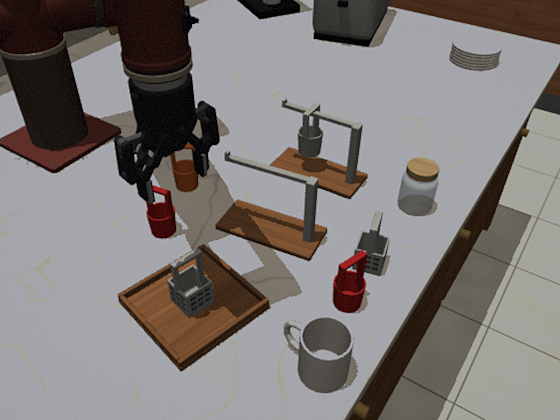

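In both views the cup hangs on the spare prong (side (165,265), scene (310,138)). The strainer stands upright mid-tray (side (341,175), scene (190,288)), the gripper is clear, and everything else is where it was.

```bash
python3 -c "
from cell import *
hand_in();print(observe()['t'])"
```

```text
the job is handed in; nothing more can be done
the job is handed in; nothing more can be done
```

The job is handed in, and both items are where you asked. I gripped the round steel cup by its two handle legs, slid it off the full stand, hung it on the spare stand's prong and let go. Then I did the same with the square strainer and stood it in the middle of the tray.

- **Final view:** in the last scene and side pictures the cup hangs level and free, and the strainer is upright in the tray. The gripper is clear and nothing else has moved.
- **Contact and time:** setting down pushed back with 5.8 N on the prong and 7.5 N on the tray floor. The last reading before hand-in was about 23 s on the robot's clock.
- **Checks that disagreed:** the first tray measurement had pixel errors of up to 8 px. I repeated it with sharper corners (within about 2 px) before placing the strainer. The fitted heights of the stands and tray came out about 3 mm low, so I judged both set-downs by contact force.

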